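# Unlatch the keeper with the lemon

### The job

Open the clear keeper box that holds the lemon: turn the black latch knob on its lid a quarter turn clockwise (seen from above), then let go and move clear so that its spring lid can rise all the way open. Leave the keeper box with the onion latched.

Things in the scene. Friction and masses are not known exactly. Their poses are not given: they have to be found in the camera images.
- lemon_knob_grip (a point): Grip point of the black bar knob on the clear, green-rimmed fixed box (180x150x120 mm) that holds the lemon: on the knob's upright axis, 40 mm in from the lid's near edge. Bar 44 long x 14 thick x 34 high; the point is 13 mm under its top, 19 above the round collar (46 wide), 30 above the lid. Turns with the knob: x along the bar (white mark at -x, toward the robot when shut), z up.
- lemon_knob (a joint): Turn of the lemon box's latch knob: 0 to 0.15 rad at the start (shut), grows clockwise seen from above; quarter turn 1.57, stop 1.62. Turns easily (0.06 N m), stays where left. The cam under the lid frees it at about 1 rad. The white mark goes from a red dot to a green one.
- lemon_lid (a joint): Opening angle of the lemon box's clear lid (carries the knob), hinged along its far edge, 140 mm from the knob's axis: 0 shut, 1.25 fully open. Once unlatched a weak spring (1 to 2 N at the knob) raises it in about 4 s if nothing holds it down; it stays up.
- onion_knob (a joint): Turn of the latch knob on the other clear box, of the same make, which holds the onion: 0 to 0.15 rad (shut). It must stay shut.

How it is judged:
By the outcome, as a careful person would: the job done as asked, in the order asked, and still so for the second after the job is handed in, with the robot touching nothing.
It also fails if it takes over 35 s, if anything falls off the work surface, if the arm or the gripper's body presses on something with over 40 N, if the wrist force passes 120 N, or if a joint passes its speed limit or range.

### The arm

A 6-joint arm with a two-finger parallel gripper is mounted at the origin on a cart in front of the work surface, level with it; the furniture and walls round the work are solid. World frame = base frame: x ahead of the robot, y to its left, z up, the work surface at z = 0. Lengths are in m, angles in rad, forces in N, time in s.
With the tool pointing down it reaches from about 0.225 to 0.875 m from the base axis. Payload 3.4 kg.
Tool frame: the origin (TCP) lies between the finger pads; the fingertips stand 8 mm ahead of it and the grasp point (between the pads) lies 11 mm behind it; z points along the fingers, y is the line along which they close (so a half turn about z gives the same grasp; the last joint's range is limited). The gripper opens to 85 mm and grips with 20 to 120 N. Pads are 22 mm wide; open, the fingers measure 114 mm over their backs; the gripper's body (76 mm by 85 mm) begins 54 mm behind the grasp point. The pads swing forward as they close: fully open they stand 13 mm farther back than shut.
Start: joints at [-1.343, 0.276, 1.505, -0, 1.361, -0.121], TCP at [0.197, -0.54, 0.239] pointing down, gripper open.
Joint ranges: [-2.89, 2.89], [-0.75, 2.08], [0.22, 2.7], [-1.18, 4.32], [0.11, 2.71], [-2.7, 2.7]. Speed limits (rad/s): [2.57, 2.57, 3.14, 3.14, 3.14, 3.14].

### API

Orientations are given as a unit quaternion [w, x, y, z].
In Python, from rig import manip gives the robot as it stands.
- The arm moves only by the tool move_arm, never from a script. Its argument "deltas" is a list that holds one entry, the list of rows, each a list of 5 numbers: the shift along the tool's x, y, z normalised to -1 to 1, where 1 is 80 cm, then the turn about the tool's z normalised to -1 to 1, where 1 is 120 degrees, then the closure, from -1 (fully open) to 1 (shut). In form: [[[tx, ty, tz, twist, grip], ...]]. A call has 1 to 12 rows; each row is the pose to reach, as a shift and turn from the pose commanded when the call began, along the tool's axes at that moment; what a row does not reach only later rows make up. A row lasts 1/10 s, in which the tool goes at most 50 mm and 8.59 degrees, less where a joint would pass 70% of its speed; a pose out of reach is approached as far as the arm can. A call with a number of a shift or a turn outside -1 to 1 is refused whole. A call with a gripper value outside its range is refused whole. The fingers move at their own pace and stop on an object; "squeeze" is the grip in N (left out, the last holds). Time passes only in rows, so rows that repeat a pose let the fingers close. It gives the time, the measured TCP pose, the force, the opening and the grip force at its end, in the units of the state.
- manip.get_state(): the state, without advancing time (a new reading comes with each control period).
- manip.get_image(name): name is "side" or "top" or "wrist"; returns the picture (384x512x3 uint8, red, green, blue); there is no depth.
- manip.camera_params(name): a dict with "fx", "fy", "cx", "cy" (pixels), "R" (3x3) and "t" (3): a world point X has camera coordinates R X + t; the wrist camera has in their place "tool_from_camera" (4x4, takes a point from camera to tool coordinates, whose origin is the TCP and whose axes are the flange's). Camera axes: x right, y down, z forward; pixel columns grow to the right and rows downward; lengths in m; the calibration is good to about 2 mm. A picture is of the moment at which its call begins: read the wrist's pose just before it. camera_params takes no time and is no camera call.
- manip.sign_off(): hands the job in; it is judged then, once.
The state is a dict: "clock": time; "qpos": joint angles; "qd": joint speeds; "effort": joint torques, N m; "position": TCP position; "ee_rot": TCP orientation; "contact_force": force on the tool from outside, world axes, zero at the start; "moment": the same for the moment, N m; "width": finger opening in m; "gripper_force": force on a finger pad.
Only numpy, scipy, OpenCV 4.12 (cv2) and the standard library are available. Lean on these libraries where they do the work, as an engineer would, in place of code of your own. Each camera call takes 0.05 s, during which the arm holds its last target. There are 200 camera calls.

## Working session

There is one attempt and no reset: what is moved stays moved. The work goes in short steps, Python scripts to look and compute and a tool call to move; the robot and the scene stay as the last step left them, time stands still between calls to the robot, and variables do not carry over. Pictures are saved under pics/ and viewed, at most 10 in all, crops included, and the job is handed in when it is done.

Besides the shell and the picture viewer there is one more tool, called after ">>>" in YAML: its name, and indented under it one key for each argument. move_arm: Moves the arm, as the interface text tells. Scaled input: -1 to 1 covers 80 cm each way for a shift and 120 degrees each way for a turn. Its arguments: {"type":"object","properties":{"deltas":{"type":"array","items":{"type":"array","items":{"type":"array","items":{"type":"number","minimum":-1,"maximum":1}}}},"squeeze":{"type":"number"}},"required":["deltas"]}

```bash
mkdir -p pics; python3 - <<'E'
from rig import manip
import cv2,numpy as np
s=manip.get_state();print({k:np.round(s[k],3).tolist() for k in('clock','position','ee_rot','width')})
for n in('top','side'):
    im=manip.get_image(n);cv2.imwrite(f'pics/{n}0.png',cv2.resize(im[:,:,::-1],(800,600),interpolation=cv2.INTER_CUBIC))
    p=manip.camera_params(n);print(n,{k:np.round(v,4).tolist() for k,v in p.items()})
print(manip.camera_params('wrist'))
E
```

```text
{'clock': 0.0, 'position': [0.196, -0.54, 0.238], 'ee_rot': [-0.001, 0.985, 0.174, -0.0], 'width': 0.085}
top {'fx': 428.413, 'fy': 428.413, 'cx': 256.7206, 'cy': 188.4891, 'R': [[-0.0246, -0.9997, -0.0042], [-0.9987, 0.0248, -0.0437], [0.0438, 0.0031, -0.999]], 't': [0.023, 0.5774, 1.2257]}
side {'fx': 378.7977, 'fy': 378.7977, 'cx': 260.2102, 'cy': 198.3799, 'R': [[0.9966, 0.0792, 0.0224], [0.0521, -0.3971, -0.9163], [-0.0637, 0.9144, -0.3999]], 't': [-0.5713, 0.1164, 1.0688]}
{'fx': 323.6990720069057, 'fy': 323.6990720069057, 'cx': 251.08741557222987, 'cy': 194.37878617904437, 'tool_from_camera': array([[ 3.65240338e-05, -9.49729831e-01, -3.13070675e-01,
         8.07258420e-02],
       [ 9.99999688e-01, -2.12192940e-04,  7.60371400e-04,
         7.00357144e-04],
       [-7.88578788e-04, -3.13070605e-01,  9.49729527e-01,
        -1.34822259e-01],
       [ 0.00000000e+00,  0.00000000e+00,  0.00000000e+00,
         1.00000000e+00]])}
```

View pics/top0.png

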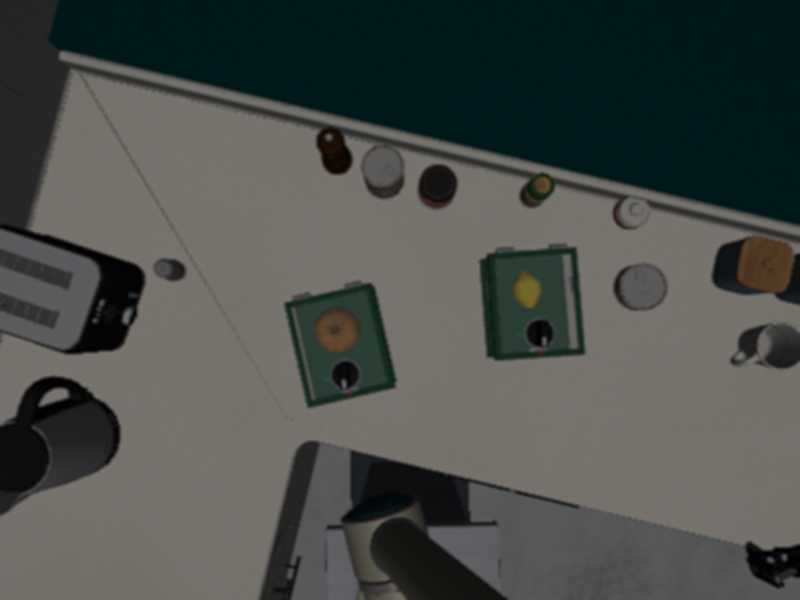

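View pics/side0.png

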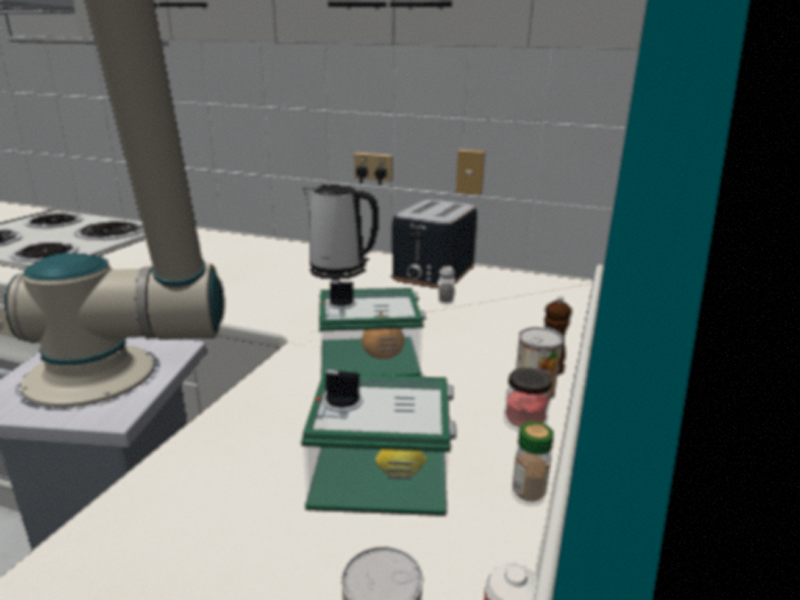

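The top view shows the lemon box at right, with its knob at about (540,333) and the right rim edge running (575,247)→(583,353). The onion box is at left. In the side view the lemon knob is at about (343,387). I'll triangulate from these.

```bash
cat > h.py <<'E'
import numpy as np
from rig import manip
def ray(n,u,v):
    p=manip.camera_params(n);R=np.array(p['R']);t=np.array(p['t'])
    d=R.T@[(u-p['cx'])/p['fx'],(v-p['cy'])/p['fy'],1];return -R.T@t,d
def atz(n,u,v,z):
    c,d=ray(n,u,v);return c+d*(z-c[2])/d[2]
def tri(a,b):
    A=[];y=[]
    for c,d in(a,b):
        d=d/np.linalg.norm(d);P=np.eye(3)-np.outer(d,d);A.append(P);y.append(P@c)
    return np.linalg.lstsq(np.vstack(A),np.hstack(y),rcond=None)[0]
def yaw():
    from scipy.spatial.transform import Rotation as Ro
    s=manip.get_state();q=s['ee_rot'];R=Ro.from_quat([q[1],q[2],q[3],q[0]]).as_matrix()
    return s,R
E
python3 - <<'E'
from h import *
k=800/512
print('knob',tri(ray('top',540/k,333/k),ray('side',343/k,385/k)))
for u,v in((575,247),(583,353),(497,359),(487,252)): print(atz('top',u/k,v/k,.13))
s,R=yaw();print(R.round(3))
E
```

```text
knob [ 0.5031456  -0.21909556  0.142806  ]
[ 0.6452085  -0.28524765  0.13      ]
[ 0.46762763 -0.29218014  0.13      ]
[ 0.46116347 -0.14869481  0.13      ]
[ 0.64049302 -0.13745528  0.13      ]
[[ 0.94   0.342 -0.   ]
 [ 0.342 -0.94   0.002]
 [ 0.    -0.002 -1.   ]]
```

>>> move_arm:
  deltas:
    - [[0.497,-0.246,-0.04,-0.8,-1],[0.497,-0.246,-0.04,-0.8,-1],[0.497,-0.246,-0.04,-0.8,-1],[0.497,-0.246,-0.04,-0.8,-1],[0.497,-0.246,-0.04,-0.8,-1],[0.497,-0.246,-0.04,-0.8,-1],[0.497,-0.246,-0.04,-0.8,-1],[0.497,-0.246,-0.04,-0.8,-1],[0.497,-0.246,-0.04,-0.8,-1],[0.497,-0.246,-0.04,-0.8,-1],[0.497,-0.246,-0.04,-0.8,-1],[0.497,-0.246,-0.04,-0.8,-1]]

```text
clock: 1.3
position: [0.503, -0.2188, 0.2708]
ee_rot: [-0.001, 0.529, 0.849, -0.0]
contact_force: [-0.6, 0.1, -1.0]
width: 0.0857
gripper_force: 0.0
```

>>> move_arm:
  deltas:
    - [[0,0,0,-0.53,-1],[0,0,0,-0.53,-1],[0,0,0,-0.53,-1],[0,0,0,-0.53,-1],[0,0,0,-0.53,-1],[0,0,0,-0.53,-1],[0,0,0,-0.53,-1],[0,0,0,-0.53,-1],[0,0,0,-0.53,-1],[0,0,0,-0.53,-1]]

```text
clock: 2.3
position: [0.5026, -0.2198, 0.2711]
ee_rot: [-0.0, 0.005, 1.0, 0.0]
contact_force: [-0.1, -0.1, 0.4]
width: 0.0853
gripper_force: 0.0
```

```bash
python3 - <<'E'
from h import *
import cv2
s,R=yaw();print(s['clock'],s['position'].round(4) if hasattr(s['position'],'round') else s['position'],np.round(s['qpos'],3));print(R.round(3).tolist())
im=manip.get_image('wrist');cv2.imwrite('pics/w1.png',cv2.resize(im[:,:,::-1],(800,600),interpolation=cv2.INTER_CUBIC))
E
```

```text
2.3 [ 0.5026 -0.2198  0.2711] [-0.539  0.22   1.504 -0.     1.419 -2.099]
[[-1.0, 0.01, -0.0], [0.01, 1.0, 0.0], [0.0, 0.0, -1.0]]
```

View pics/w1.png

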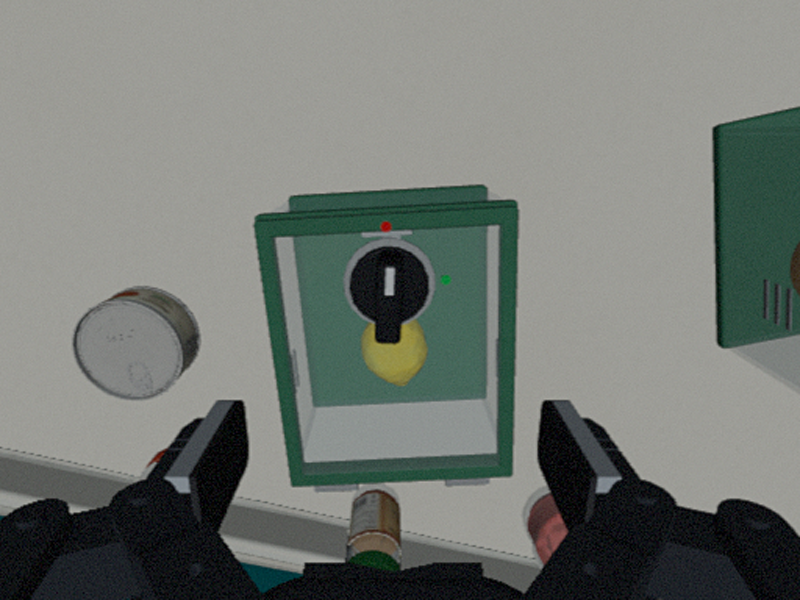

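The wrist view shows the bar's white mark at (390,280) and its far end at (387,342). The red dot is at (386,227) and the green one at (446,280). The bar's centre is about (389,299).

```bash
python3 - <<'E'
from h import *
k=800/512
s,R=yaw();p=manip.camera_params('wrist');T=p['tool_from_camera'];pos=np.array(s['position'])
def w(u,v,z):
    d=R@T[:3,:3]@[(u/k-p['cx'])/p['fx'],(v/k-p['cy'])/p['fy'],1];c=pos+R@T[:3,3];return (c+d*(z-c[2])/d[2]).round(4)
for n,u,v,z in(('markA',390,267,.163),('markB',390,295,.163),('far',387.5,342,.163),('collarL',349,284,.12+.008),('collarR',433,284,.128),('red',386,227,.12),('green',446,280,.12),('nearL',257,215,.12),('nearR',517,202,.12),('farL',293,485,.12),('farR',511,476,.12)): print(n,w(u,v,z))
E
```

```text
markA [ 0.4839 -0.2214  0.163 ]
markB [ 0.4984 -0.2216  0.163 ]
far [ 0.5239 -0.2232  0.163 ]
collarL [ 0.5025 -0.2452  0.128 ]
collarR [ 0.503  -0.1972  0.128 ]
red [ 0.4714 -0.2237  0.12  ]
green [ 0.5029 -0.189   0.12  ]
nearL [ 0.4639 -0.2963  0.12  ]
nearR [ 0.4581 -0.1504  0.12  ]
farL [ 0.6458 -0.289   0.12  ]
farR [ 0.6399 -0.1421  0.12  ]
```

>>> move_arm:
  deltas:
    - [[0.001,-0.003,0.06,0.015,-1],[0.001,-0.003,0.11,0.015,-1],[0.001,-0.003,0.14,0.015,-1],[0.001,-0.003,0.153,0.015,-1],[0.001,-0.003,0.153,0.015,-1],[0.001,-0.003,0.153,0.015,0.3],[0.001,-0.003,0.153,0.015,1],[0.001,-0.003,0.153,0.015,1],[0.001,-0.003,0.153,0.015,1],[0.001,-0.003,0.153,0.015,1],[0.001,-0.003,0.153,0.015,1],[0.001,-0.003,0.153,0.015,1]]
  squeeze: 25

```text
clock: 3.55
position: [0.5023, -0.2219, 0.1492]
ee_rot: [0.0, 0.019, 1.0, -0.0]
contact_force: [0.1, 0.7, 1.5]
width: 0.0136
gripper_force: 30.6
```

>>> move_arm:
  deltas:
    - [[0,0,0,0.07,1],[0,0,0,0.14,1],[0,0,0,0.21,1],[0,0,0,0.28,1],[0,0,0,0.35,1],[0,0,0,0.42,1],[0,0,0,0.49,1],[0,0,0,0.56,1],[0,0,0,0.63,1],[0,0,0,0.69,1],[0,0,0,0.714,1],[0,0,0,0.714,1]]

```text
clock: 4.75
position: [0.5026, -0.2216, 0.1491]
ee_rot: [0.0, 0.694, 0.72, 0.001]
contact_force: [1.4, 1.5, 1.3]
width: 0.0134
gripper_force: 30.5
```

```bash
python3 - <<'E'
from h import *
import cv2
s,R=yaw();print(np.round(s['qpos'],3),np.round(s['moment'],2));print(R.round(3).tolist(), np.degrees(np.arctan2(R[1,0],R[0,0])))
im=manip.get_image('wrist');cv2.imwrite('pics/w2.png',cv2.resize(im[:,:,::-1],(800,600),interpolation=cv2.INTER_CUBIC))
E
```

```text
[-5.430e-01  3.030e-01  1.702e+00  1.000e-03  1.135e+00 -5.800e-01] [ 0.3  -0.24 -0.09]
[[-0.037, 0.999, 0.001], [0.999, 0.037, 0.001], [0.001, 0.001, -1.0]] 92.10148596938252
```

View pics/w2.png

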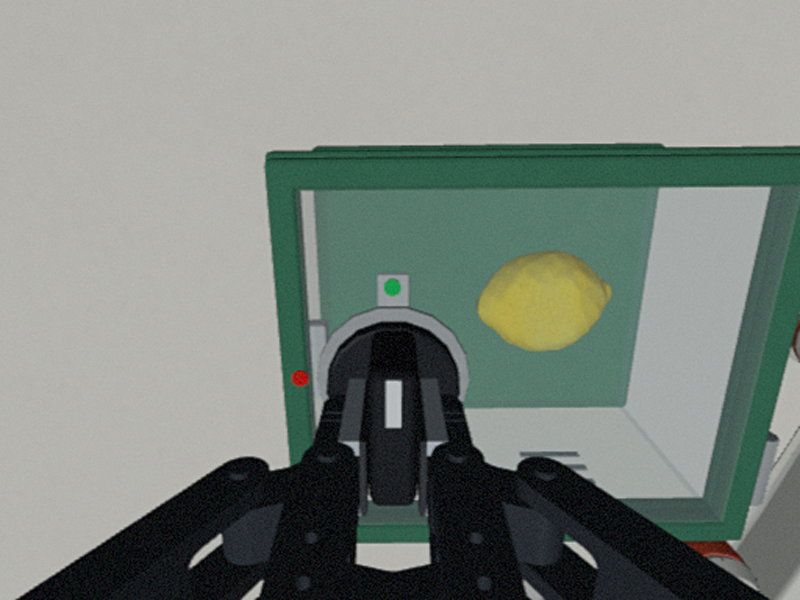

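The white mark now points at the green dot (393,288), so the quarter turn is done. Next I release and withdraw up, then back.

>>> move_arm:
  deltas:
    - [[0,0,0,0,-0.5],[0,0,0,0,-1],[0,0,0,0,-1],[0,0,-0.06,0,-1],[0,0,-0.12,0,-1],[0,0,-0.18,0,-1],[0,-0.03,-0.24,0,-1],[0,-0.09,-0.27,0,-1],[0,-0.15,-0.28,0,-1],[0,-0.2,-0.28,0,-1],[0,-0.24,-0.28,0,-1],[0,-0.24,-0.28,0,-1]]

```text
clock: 6.0
position: [0.3066, -0.2285, 0.3735]
ee_rot: [0.0, 0.695, 0.719, -0.001]
contact_force: [0.7, -0.3, 0.5]
width: 0.0853
gripper_force: 0.0
```

>>> move_arm:
  deltas:
    - [[0,0,0,0,-1],[0,0,0,0,-1],[0,0,0,0,-1],[0,0,0,0,-1],[0,0,0,0,-1],[0,0,0,0,-1],[0,0,0,0,-1],[0,0,0,0,-1],[0,0,0,0,-1],[0,0,0,0,-1],[0,0,0,0,-1],[0,0,0,0,-1]]

```text
clock: 7.2
position: [0.3102, -0.229, 0.3729]
ee_rot: [0.0, 0.694, 0.72, -0.0]
contact_force: [0.6, 0.2, -0.6]
width: 0.0858
gripper_force: 0.0
```

>>> move_arm:
  deltas:
    - [[0,0,0,0,-1],[0,0,0,0,-1],[0,0,0,0,-1],[0,0,0,0,-1],[0,0,0,0,-1],[0,0,0,0,-1],[0,0,0,0,-1],[0,0,0,0,-1],[0,0,0,0,-1],[0,0,0,0,-1],[0,0,0,0,-1],[0,0,0,0,-1]]

```text
clock: 8.4
position: [0.3102, -0.229, 0.3729]
ee_rot: [0.0, 0.694, 0.72, -0.0]
contact_force: [-0.6, -0.0, -0.7]
width: 0.0854
gripper_force: 0.0
```

>>> move_arm:
  deltas:
    - [[0,0,0,0,-1],[0,0,0,0,-1],[0,0,0,0,-1],[0,0,0,0,-1],[0,0,0,0,-1],[0,0,0,0,-1],[0,0,0,0,-1],[0,0,0,0,-1],[0,0,0,0,-1],[0,0,0,0,-1],[0,0,0,0,-1],[0,0,0,0,-1]]

```text
clock: 9.6
position: [0.3102, -0.229, 0.3729]
ee_rot: [0.0, 0.694, 0.72, -0.0]
contact_force: [-0.8, -0.4, 0.7]
width: 0.0857
gripper_force: 0.0
```

>>> move_arm:
  deltas:
    - [[0,0,0,0,-1],[0,0,0,0,-1],[0,0,0,0,-1],[0,0,0,0,-1],[0,0,0,0,-1],[0,0,0,0,-1],[0,0,0,0,-1],[0,0,0,0,-1],[0,0,0,0,-1],[0,0,0,0,-1],[0,0,0,0,-1],[0,0,0,0,-1]]

```text
clock: 10.8
position: [0.3102, -0.229, 0.3729]
ee_rot: [0.0, 0.694, 0.72, -0.0]
contact_force: [-0.8, 0.3, 0.5]
width: 0.0853
gripper_force: 0.0
```

```bash
python3 - <<'E'
from h import *
import cv2
im=manip.get_image('side');cv2.imwrite('pics/s2.png',cv2.resize(im[:,:,::-1],(800,600),interpolation=cv2.INTER_CUBIC))
E
```

```text
(no output)
```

View pics/s2.png

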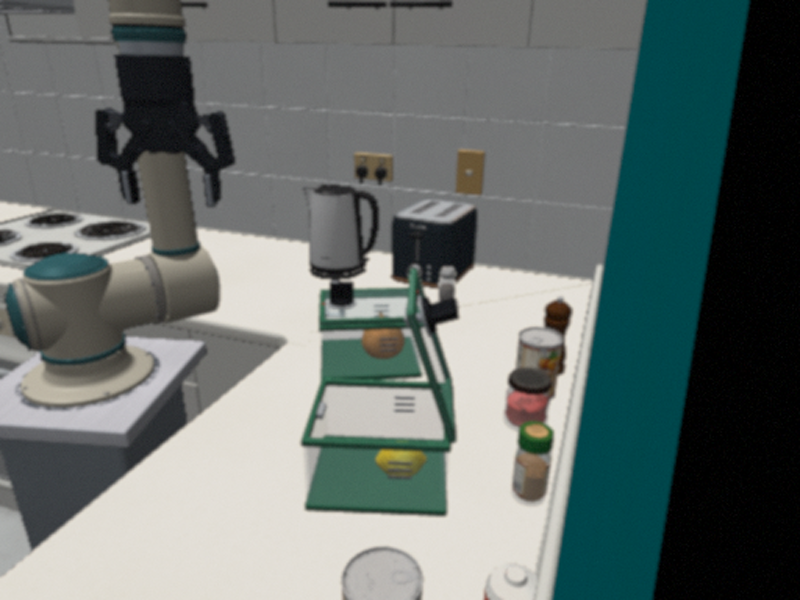

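The lemon box lid stands fully open, with its edge at about (413,270) and hinge at about (450,435). The onion box is still shut, and the arm is clear of everything.

```bash
python3 -c "
from rig import manip
print(manip.sign_off())"
```

```text
the job is handed in; nothing more can be done
None
```

I turned the lemon box's knob a quarter turn clockwise and moved clear. Its lid rose fully open, the onion box stayed latched, and I handed the job in at about 11 s; no verdict was returned.

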